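# Time the tub labeller's pulley and lock it with its pin

### The job

The belt is off the tub labeller and its big timing pulley must be locked for the new one: turn the pulley until the line engraved on its rim faces the pointer, then take the timing pin from the wooden tool block and put it down the pulley's pin hole. The pointer only brings it close: ease the pulley gently a little further round, anticlockwise as it runs, until the pin drops fully home, and let go; never force the pin, and leave the other things alone.

Things in the scene. Friction and masses are not known exactly. Their poses are not given: they have to be found in the camera images.
- machine: Bench labeller for round tubs, fixed, white, 270 x 385 mm, grey deck 80 mm above the table, belt guard off. Origin on the table straight below the big pulley's shaft; x points from the shaft towards the pointer (roughly), y to the left, z up. From 100 mm out on the +y side stand motor pulley, idler, label reel and rollers, none higher than 155 mm.
- pulley_axis (a point): Shaft axis of the big 60-tooth aluminium timing pulley, at the height of the rim's top (132 mm over the table); x points to the engraved line and turns with it. Rim: radius 65.0 to 75.7 mm, bare inside for 24 mm below its top, down to the five spokes; hub radius 20. Pinch the rim from above, one finger inside, one outside. It turns stiffly (about 5 N at the rim) and stays where it is left.
- mark (a point): Middle of the line engraved on top of the pulley's rim: dark, radial, 2.6 mm wide, 8 mm long, 69 mm from the shaft axis, 132 mm over the table, on the same radius as the pin hole. At the start it stands 0.35 to 1.5 rad from the pointer, so that the pulley must turn anticlockwise seen from above.
- pointer_tip (a point): Tip of the fixed pointer, a pointed steel tab 16 mm wide on a bracket on the deck, 79.5 mm from the shaft axis, level with the rim's top; x points away from the shaft, y along the rim, z up. Line, tip and shaft in one straight line seen from above: the line faces the pointer. It is only a rough guide: the pin drops home a little further on, up to 0.12 rad anticlockwise past the pointer (6 mm at the pin hole).
- pin_hole (a point): Mouth of the pulley's pin hole: middle of the top face of a round boss (29 mm diameter) on one spoke, 50 mm from the shaft axis, 123 mm over the table. The hole, 11.2 mm wide, runs 24 mm straight down through the boss. 3 mm below the boss lies the fixed seat block (mostly hidden, top 96 mm over the table) with the bore, 11 mm wide and 14 mm deep, that the pin's tip must find.
- pin: Timing pin, steel, about 60 g: shank 10 mm wide, 39 mm long, then a knurled round head 20 mm wide, 42 mm tall. Origin at the shank's tip, z up to the head. Put in the pulley's hole, its tip rests on the seat block, shoulder 12 mm above the boss; when the pulley comes right it drops these 12 mm by its own weight. The pulley is then locked (1 to 2 mm play at the pin) and must not be turned on.
- pin_grip (a point): Middle of the timing pin's head, on its axis, 21 mm above the shoulder and 60 mm above the tip. At the start it is 73 mm over the table; in the pulley's hole but not home 156 mm, home 144 mm over the table.
- holder: Wooden tool block, fixed, 50 x 120 x 52 mm, origin at the middle of its underside, long along its own y axis; two holes 11.5 mm wide, 43 mm deep, at y = -32 and +32 mm. One holds the timing pin, its shoulder on the block, the other the nut driver: close the fingers along the block's x axis.
- driver: Nut driver with a black handle of 24 mm diameter and 69 mm height (thicker and taller than the pin's head), standing in the other hole of the tool block. Origin at the tip of its shank. A bystander.
- bolt_cup: Small clear cup with three bolts, 52 mm in diameter, 24 mm high, on the labeller's deck by its far right corner. Origin under its middle. A bystander.
- tub_single: One closed tub of candied fruit, 95 mm in diameter, 52 mm high, on the table. Origin under its middle. A bystander.
- screwdriver: Screwdriver lying on the table, 200 mm long, 26 mm thick, along its own x axis, origin under its middle. A bystander.
- spanner: Steel spanner lying flat on the table, 180 mm long, 38 mm wide, along its own x axis, origin under its middle. A bystander.
- belt_guard: The labeller's white sheet-metal belt guard, taken off and lying on the table, 130 x 240 x 40 mm, origin under its middle. A bystander.

How it is judged:
By the outcome, as a careful person would: the job done as asked, in the order asked, and still so for the second after the job is handed in, with the robot touching nothing.
It also fails if it takes over 72 s, if anything falls off the work surface, if the arm or the gripper's body presses on something with over 40 N, if the wrist force passes 120 N, or if a joint passes its speed limit or range.

### The arm

A 6-joint arm with a two-finger parallel gripper is mounted at the origin on the work surface. World frame = base frame: x ahead of the robot, y to its left, z up, the work surface at z = 0. Lengths are in m, angles in rad, forces in N, time in s.
With the tool pointing down it reaches from about 0.3 to 0.75 m from the base axis. Payload 8.5 kg.
Tool frame: the origin (TCP) lies on the centre line of the jaws, within the pads' length; the fingertips stand ahead of it and the grasp point (between the pads) lies 2 mm behind it (arm.tip_reach is the x of the fingertips in the tool frame, in m); x points along the fingers, y is the direction in which the jaws open and shut, and the axes are right-handed (so a half turn about x gives the same grasp; the last joint's range is limited). The gripper opens to 85 mm and grips with 20 to 120 N. Pads are 22 mm wide; open, the fingers measure 114 mm over their backs; the gripper's body (76 mm by 85 mm) begins 54 mm behind the grasp point. The pads swing forward as they close: fully open they stand 13 mm farther back than shut.
Start: joints at [-1.525, 0.381, 1.297, -0, 1.464, -0.215], TCP at [0.142, -0.531, 0.248] pointing down, gripper open.
Joint ranges: [-3.11, 3.11], [-0.89, 2.33], [0.22, 2.48], [-1.42, 4.56], [0.17, 2.85], [-2.88, 2.88]. Speed limits (rad/s): [2.39, 2.39, 3.14, 3.14, 3.14, 3.14].

### API

Orientations are given as a unit quaternion [x, y, z, w].
In Python, from rig import arm, eyes gives the robot as it stands.
- The arm moves only by the tool drive_tool, never from a script. Its argument "rows" is a list of rows, each a list of 4 numbers: the shift along the world's x, y, z in mm, then the turn about the world's z in degrees. In form: [[tx, ty, tz, spin], ...]. A call has 1 to 10 rows; each row is the pose to reach, as a shift and turn from the pose measured when the call began; what a row does not reach only later rows make up. A row lasts 1/12 s, in which the tool goes at most 41.7 mm and 7.16 degrees, less where a joint would pass 70% of its speed; a pose out of reach is approached as far as the arm can. A call with a gripper value outside its range is refused whole. "hand" is the opening, from 0 (shut) to 1 (fully open), set as the call begins (left out, the last holds). The fingers move at their own pace and stop on an object; "newtons" is the grip in N (left out, the last holds). Time passes only in rows, so rows that repeat a pose let the fingers close. It gives the time, the measured TCP pose, the force and the opening at its end, in the units of the state.
- arm.get_state(): the state, without advancing time (a new reading comes with each control period).
- eyes.snapshot(name): name is "scene" or "top"; returns a dict with "pixels" (480x640x3 uint8, red, green, blue), "z_map" (480x640 float32, m along the optical axis (not along the pixel's ray), 0 where there is no reading), "intrinsics" (3x3 intrinsics, pixels), "R" (3x3) and "t" (3): a world point X has camera coordinates R X + t. Camera axes: x right, y down, z forward; pixel columns grow to the right and rows downward; lengths in m; the calibration is good to about 2 mm. A picture is of the moment at which its call begins.
- arm.close_job(): hands the job in, once; it reports no verdict.
The state is a dict: "time_s": time; "joints": joint angles; "dq": joint speeds; "effort": joint torques, N m; "position": TCP position; "orientation": TCP orientation; "force": force on the tool from outside, world axes, zero at the start; "torque": the same for the moment, N m; "grip_width": finger opening in m.
Only numpy, scipy, OpenCV 4.12 (cv2) and the standard library are available. Lean on these libraries where they do the work, as an engineer would, in place of code of your own. Each camera call takes 0.05 s, during which the arm holds its last target. There are 200 camera calls.

## Working session

There is one attempt and no reset: what is moved stays moved. The work goes in short steps, Python scripts to look and compute and a tool call to move; the robot and the scene stay as the last step left them, time stands still between calls to the robot, and variables do not carry over. Pictures are saved under pics/ and viewed, about 8 in all and at most 12, crops included, and the job is handed in when it is done.

Besides the shell and the picture viewer there is one more tool, called after ">>>" as a command line: name --pt "numbers of a row" for each row, then --argument value for the rest. drive_tool: Moves the arm, as the interface text tells. Its arguments: {"type":"object","properties":{"rows":{"type":"array"},"hand":{"type":"number"},"newtons":{"type":"number"}},"required":["rows"]}

```bash
mkdir -p pics; cat > h.py <<'E'
import numpy as np, cv2
from rig import arm, eyes
def snap(n):
    d=eyes.snapshot(n); return {k:np.array(v) for k,v in d.items()}
def save(d,name,crop=None,scale=1):
    im=d['pixels'][:,:,::-1]
    if crop: r0,r1,c0,c1=crop; im=im[r0:r1,c0:c1]
    if scale!=1: im=cv2.resize(im,None,fx=scale,fy=scale,interpolation=cv2.INTER_CUBIC)
    cv2.imwrite('pics/'+name,im)
def at_z(d,c,r,z):   # pixel ray meets world plane z
    R,t,K=d['R'],d['t'],d['intrinsics']
    o=-R.T@t; v=R.T@np.linalg.inv(K)@[c,r,1]
    return o+v*(z-o[2])/v[2]
def pt(d,c,r):
    z=d['z_map'][int(r),int(c)]
    return d['R'].T@(np.linalg.inv(d['intrinsics'])@[c,r,1]*z-d['t'])
def cloud(d):
    h,w=d['z_map'].shape; c,r=np.meshgrid(range(w),range(h))
    P=np.stack([c,r,np.ones_like(c)],-1)@np.linalg.inv(d['intrinsics']).T*d['z_map'][...,None]
    return (P-d['t'])@d['R']
def px(d,X):
    p=d['intrinsics']@(d['R']@np.array(X)+d['t']); return p[:2]/p[2]
E
python3 - <<'E'
from h import *
d=snap('top'); save(d,'top1.png'); e=snap('scene'); save(e,'scene1.png')
for q in (d,e): print(q['intrinsics'].round(1).tolist(), (-q['R'].T@q['t']).round(3), q['R'].round(2).tolist())
s=arm.get_state(); print(s, arm.tip_reach)
E
```

```text
[[453.4, 0.0, 312.9], [0.0, 453.4, 241.0], [0.0, 0.0, 1.0]] [0.366 0.097 1.32 ] [[-0.01, -1.0, -0.02], [-0.99, 0.02, -0.14], [0.14, 0.02, -0.99]]
[[471.3, 0.0, 311.3], [0.0, 471.3, 246.0], [0.0, 0.0, 1.0]] [ 1.313 -0.148  1.051] [[0.29, 0.96, 0.01], [0.73, -0.21, -0.66], [-0.63, 0.2, -0.76]]
{'time_s': 0.1, 'joints': array([-1.52528608e+00,  3.81201072e-01,  1.29814419e+00, -2.02300179e-05,
        1.46358567e+00, -2.15299247e-01]), 'dq': array([-0.00141379, -0.00057872, -0.00350462, -0.00054309, -0.00061749,
       -0.00085653]), 'effort': array([ 3.97610158e-03, -4.49216545e+01, -2.31655455e+01, -1.65708207e-04,
        3.64593994e-03,  1.12949232e-05]), 'position': array([ 0.14180749, -0.53117369,  0.24774834]), 'orientation': array([ 0.70113576,  0.09242175, -0.70106969,  0.09147765]), 'force': array([-0.56110178, -0.09911297, -0.67740898]), 'torque': array([0.0235884 , 0.01363524, 0.00117751]), 'grip_width': 0.08564923801548659} 0.017
```

View pics/top1.png

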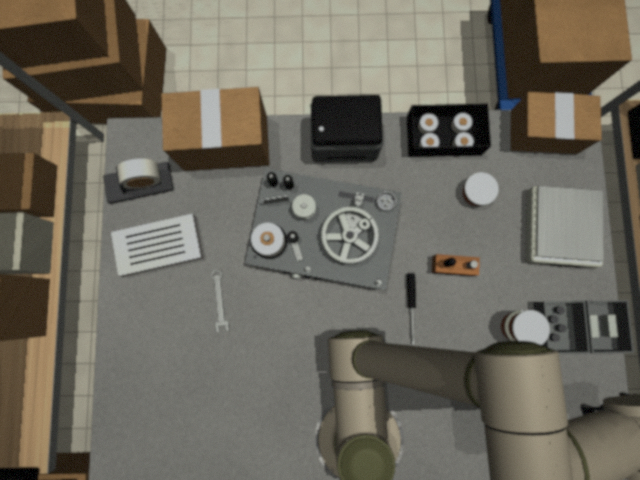

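View pics/scene1.png

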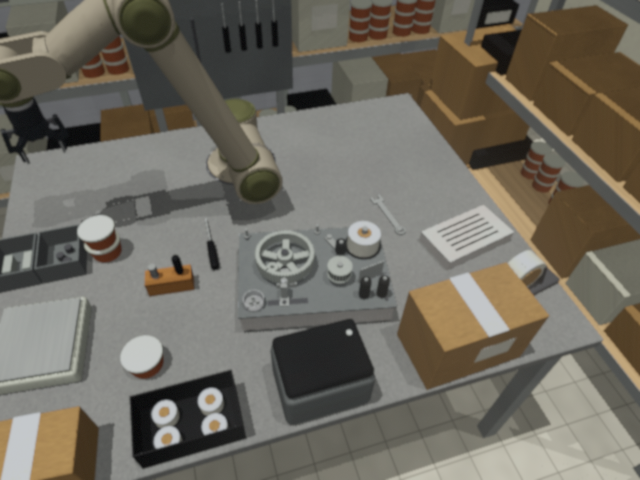

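The top view shows the pulley at about (349,235), the pointer at (360,200), and the tool block at (456,265) with the driver on its left and the pin at (473,265). I'll rectify both views onto the rim plane.

```bash
cat >> h.py <<'E'
def ortho(d,cx,cy,z,half=0.1,n=400):
    # image col -> -y, row -> -x (up = +x); up-left view from above
    s=2*half/n
    v,u=np.mgrid[0:n,0:n]
    X=np.stack([cx+half-(v+.5)*s, cy+half-(u+.5)*s, np.full(v.shape,z)],-1)
    p=(X@d['R'].T+d['t'])@d['intrinsics'].T
    m=(p[...,:2]/p[...,2:]).astype(np.float32)
    return cv2.remap(d['pixels'][:,:,::-1].copy(),m,None,cv2.INTER_CUBIC)
E
python3 - <<'E'
from h import *
from scipy.optimize import least_squares
d=snap('top'); e=snap('scene')
for q in (d,e):
    P=cloud(q)
    g=at_z(d,349,235,.132)
    m=(abs(P[...,2]-.132)<.005)&(np.hypot(P[...,0]-g[0],P[...,1]-g[1])<.1)
    A=P[m]; 
    f=lambda v:np.clip(abs(np.hypot(A[:,0]-v[0],A[:,1]-v[1])-.0703)-.0053,0,None)
    r=least_squares(f,g[:2],loss='soft_l1',f_scale=.002); print(m.sum(),g.round(4),r.x.round(4),np.median(A[:,2]).round(4))
c=r.x
print('pin',at_z(d,473,265,.094),pt(d,473,265),'drv',at_z(d,449,262,.121),pt(d,449,262))
im=np.hstack([ortho(d,c[0],c[1],.132),ortho(e,c[0],c[1],.132)])
cv2.imwrite('pics/o1.png',im)
E
```

```text
741 [0.5486 0.021  0.132 ] [0.5536 0.019 ] 0.132
754 [0.5486 0.021  0.132 ] [0.5545 0.019 ] 0.1316
pin [ 0.46699051 -0.31274412  0.094     ] [ 0.4669604  -0.31262215  0.09436528] drv [ 0.4737012  -0.24133739  0.121     ] [ 0.47416885 -0.24280397  0.11579654]
```

View pics/o1.png

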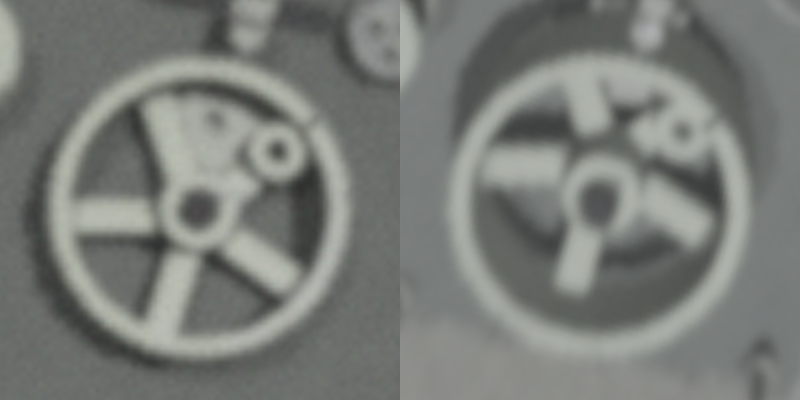

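The rectified view at 0.5 mm/px shows the rim centred near (198,207). The mark is at (313,118), about 52° clockwise of +x, and the pointer tip is at (247,50), about 17° clockwise. The turn needed is therefore about 35° anticlockwise. Next I'll refine the centre and find the pin and block axis.

```bash
cat >> h.py <<'E'
from scipy.optimize import minimize
def ringfit(d,g):
    G=cv2.GaussianBlur(cv2.cvtColor(d['pixels'],cv2.COLOR_RGB2GRAY).astype(np.float32),(0,0),.5)
    a=np.linspace(0,2*np.pi,180,endpoint=False)
    def f(v):
        s=0
        for r,w in((.0705,2),(.068,1),(.073,1),(.061,-2),(.080,-2)):
            X=np.stack([v[0]+r*np.cos(a),v[1]+r*np.sin(a),0*a+.132],-1)
            p=(X@d['R'].T+d['t'])@d['intrinsics'].T; p=(p[:,:2]/p[:,2:]).astype(np.float32)
            s+=w*cv2.remap(G,p[None],None,cv2.INTER_LINEAR).mean()
        return -s
    return minimize(f,g,method='Nelder-Mead',options=dict(initial_simplex=[g,[g[0]+.004,g[1]],[g[0],g[1]+.004]])).x
E
python3 - <<'E'
from h import *
d=snap('top'); e=snap('scene')
for n,q in (('top',d),('sc',e)):
    c=ringfit(q,[.552,.020]); print(n,'centre',c.round(4))
    P=cloud(q); near=(abs(P[...,0]-.47)<.06)&(abs(P[...,1]+.277)<.09)
    B=P[near&(abs(P[...,2]-.052)<.006)]
    (bc,sz,an)=cv2.minAreaRect(B[:,:2].astype(np.float32)*1000); print('block',np.round(bc,1),np.round(sz,1),round(an,1),len(B))
    for nm,m in(('pin',near&(P[...,1]<-.277)&(P[...,2]>.088)),('drv',near&(P[...,1]>-.277)&(P[...,2]>.112))):
        A=P[m]; print(nm,m.sum(),A.mean(0).round(4) if len(A) else '')
s=arm.get_state()
from scipy.spatial.transform import Rotation as R
print(R.from_quat(s['orientation']).as_matrix().round(3))
cv2.imwrite('pics/o2.png',np.hstack([ortho(d,.47,-.277,.094,.08),ortho(e,.47,-.277,.094,.08)]))
E
```

```text
top centre [0.5509 0.0192]
block [ 474.8 -282.3] [121.   50.8] 84.4 604
pin 47 [ 0.4716 -0.3133  0.0941]
drv 48 [ 0.478  -0.2488  0.1194]
sc centre [0.5511 0.0198]
block [ 475.1 -282.6] [119.5  57.1] 84.8 603
pin 47 [ 0.475  -0.3151  0.0937]
drv 48 [ 0.4828 -0.2506  0.1187]
[[-0.     0.258 -0.966]
 [ 0.001 -0.966 -0.258]
 [-1.    -0.    -0.   ]]
```

View pics/o2.png

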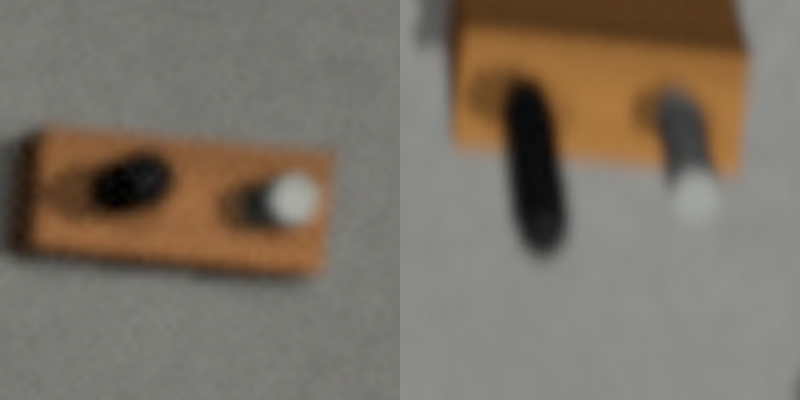

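Both views agree that the pulley centre is (0.551, 0.0195) and the pin is at (0.471, -0.3145), with the block axis about 5° off. I'll grasp the rim at world angle -140° with jaw yaw 40°.

>>> drive_tool --pt "355 505 0 115" --pt "355 505 0 115" --pt "355 505 0 115" --pt "355 505 0 115" --pt "355 505 0 115" --pt "355 505 0 115" --pt "355 505 0 115" --pt "355 505 0 115" --pt "355 505 0 115" --pt "355 505 0 115" --hand 0.5 --newtons 40

```text
time_s: 1.13
position: [0.3821, -0.1886, 0.2484]
orientation: [-0.513, -0.486, 0.513, -0.486]
force: [0.7, -1.2, 0.6]
grip_width: 0.0428
```

>>> drive_tool --pt "115 163 0 43" --pt "115 163 0 43" --pt "115 163 0 43" --pt "115 163 0 43" --pt "115 163 0 43" --pt "115 163 -20 43" --pt "115 163 -40 43" --pt "115 163 -60 43" --pt "115 163 -60 43" --pt "115 163 -60 43"

```text
time_s: 1.97
position: [0.4969, -0.0256, 0.1883]
orientation: [0.299, 0.641, -0.3, 0.64]
force: [0.3, 0.4, 0.4]
grip_width: 0.0432
```

```bash
cat >> h.py <<'E'
from scipy.spatial.transform import Rotation as Rot
def tool():
    s=arm.get_state(); m=Rot.from_quat(s['orientation']).as_matrix()
    return s['position']*1000, np.degrees(np.arctan2(m[1,1],m[0,1])), s
E
python3 - <<'E'
from h import *
p,y,s=tool(); print(p.round(1),y.round(1),s['force'].round(1),s['grip_width'].round(4),s['joints'].round(2))
e=snap('scene');d=snap('top'); c=(.551,.0195)
cv2.imwrite('pics/o3.png',np.hstack([ortho(d,*c,.132),ortho(e,*c,.132)]))
E
```

```text
Traceback (most recent call last):
AttributeError: 'float' object has no attribute 'round'
```

>>> drive_tool --pt "0 0 -20 0" --pt "0 0 -40 0" --pt "0 0 -51 0" --pt "0 0 -51 0"

```text
time_s: 2.3
position: [0.4967, -0.0257, 0.1368]
orientation: [0.299, 0.641, -0.3, 0.64]
force: [-0.1, -0.7, -0.7]
grip_width: 0.043
```

>>> drive_tool --pt "0 0 0 0" --pt "0 0 0 0" --pt "0 0 0 0" --pt "0 0 0 0" --pt "0 0 0 0" --pt "0 0 0 0" --pt "0 0 0 0" --pt "0 0 0 0" --hand 0

```text
time_s: 2.97
position: [0.4978, -0.0258, 0.1384]
orientation: [0.3, 0.64, -0.299, 0.641]
force: [2.2, 1.8, 6.6]
grip_width: 0.0096
```

```bash
sed -i 's/np.degrees(np.arctan2(m\[1,1\],m\[0,1\]))/np.float64(np.degrees(np.arctan2(m[1,1],m[0,1])))/' h.py
python3 - <<'E'
from h import *
p,y,s=tool(); print(p.round(1),round(float(y),1),s['force'].round(1),s['grip_width'],s['joints'].round(2))
c=np.array([551,19.5]); r=p[:2]-c; a0=np.degrees(np.arctan2(r[1],r[0])); print(np.hypot(*r),a0)
for a in range(5,41,5):
    t=np.radians(a); q=np.array([[np.cos(t),-np.sin(t)],[np.sin(t),np.cos(t)]])@r-r; print(a,q.round(1))
E
```

```text
[497.8 -25.8 138.4] 39.8 [2.2 1.8 6.6] 0.009553234088912213 [-0.29  0.41  1.61  0.    1.12 -0.99]
69.85483982193365 -139.6162311547577
5 [ 4.1 -4.5]
10 [ 8.7 -8.6]
15 [ 13.5 -12.2]
20 [ 18.7 -15.5]
25 [ 24.1 -18.2]
30 [ 29.8 -20.5]
35 [ 35.6 -22.3]
40 [ 41.5 -23.6]
```

>>> drive_tool --pt "2.7 -3.1 0 3.3" --pt "5.6 -5.9 0 6.6" --pt "8.6 -8.5 0 9.9" --pt "11.7 -11.0 0 13.2" --pt "15.0 -13.2 0 16.5" --pt "18.5 -15.4 0 19.8" --pt "22.1 -17.2 0 23.1" --pt "25.7 -18.9 0 26.4" --pt "29.4 -20.4 0 29.7" --pt "33.3 -21.7 0 33"

```text
time_s: 3.8
position: [0.5306, -0.048, 0.1384]
orientation: [0.105, 0.7, -0.105, 0.699]
force: [-2.0, -2.3, -1.8]
grip_width: 0.0098
```

>>> drive_tool --pt "0 0 0 0" --pt "0 0 0 0"

```text
time_s: 3.97
position: [0.5312, -0.0482, 0.1385]
orientation: [0.105, 0.699, -0.105, 0.7]
force: [5.4, -1.2, -6.5]
grip_width: 0.0096
```

```bash
python3 - <<'E'
from h import *
p,y,s=tool(); print(p.round(1),round(float(y),1),s['force'].round(1),s['grip_width'])
e=snap('scene');d=snap('top'); c=(.551,.0195)
for q in(d,e): print(ringfit(q,c))
cv2.imwrite('pics/o3.png',np.hstack([ortho(d,*c,.132),ortho(e,*c,.132)]))
E
```

```text
[531.2 -48.2 138.5] 72.9 [ 5.4 -1.2 -6.5] 0.0096152356464182
[0.55075103 0.01872912]
[0.54993219 0.01927478]
```

View pics/o3.png

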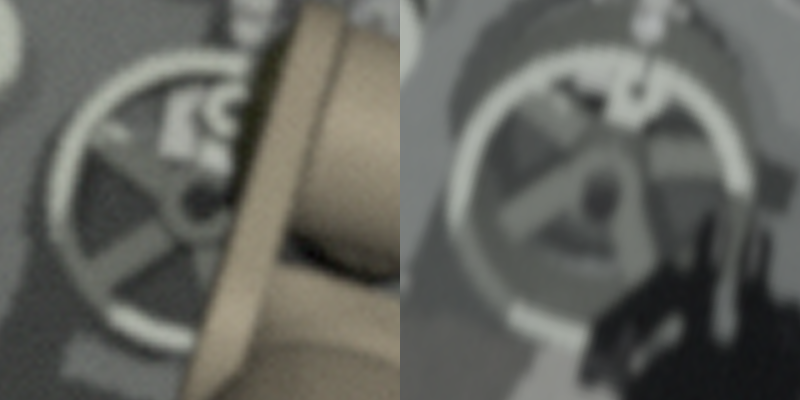

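In the scene half the mark is at (246,80), about 20° clockwise, against the pointer at 17.7°. I'll turn about 2.2° more, then release and rise.

>>> drive_tool --pt "1.3 -0.4 0 1.1" --pt "2.6 -0.8 0 2.2" --pt "2.6 -0.8 0 2.2"

```text
time_s: 4.32
position: [0.5335, -0.0488, 0.1384]
orientation: [0.092, 0.701, -0.092, 0.701]
force: [-1.3, 0.3, -3.1]
grip_width: 0.0096
```

>>> drive_tool --pt "0 0 0 0" --pt "0 0 0 0" --pt "0 0 0 0" --pt "0 0 0 0" --hand 0.5

```text
time_s: 4.65
position: [0.5337, -0.0489, 0.1388]
orientation: [0.091, 0.701, -0.092, 0.702]
force: [-0.1, -0.0, 0.4]
grip_width: 0.0427
```

>>> drive_tool --pt "0 0 30 0" --pt "0 0 65 0" --pt "-10 -80 100 -40" --pt "-20 -120 100 -80" --pt "-40 -160 100 -80" --pt "-60 -200 100 -80" --pt "-60 -266 60 -80" --pt "-60 -266 60 -80" --pt "-60 -266 60 -80" --pt "-60 -266 60 -80"

```text
time_s: 5.48
position: [0.4718, -0.3199, 0.1964]
orientation: [0.419, 0.57, -0.42, 0.568]
force: [-1.4, 0.2, -1.2]
grip_width: 0.0427
```

```bash
python3 - <<'E'
from h import *
p,y,s=tool(); print(p.round(1),round(float(y),1),s['force'].round(1),s['grip_width'])
e=snap('scene');d=snap('top'); c=(.551,.0195)
for q in(d,e): print(ringfit(q,c))
im=np.hstack([ortho(q,.575,.01,.132,.06) for q in(d,e)])
cv2.imwrite('pics/o4.png',im)
# dark line search on rim
for q in(d,e):
    cc=ringfit(q,c); a=np.radians(np.arange(-40,5,.5)); G=cv2.cvtColor(q['pixels'],cv2.COLOR_RGB2GRAY)
    X=np.concatenate([np.stack([cc[0]+r*np.cos(a),cc[1]+r*np.sin(a),0*a+.132],-1)[None] for r in(.068,.070,.072)])
    u=(X@q['R'].T+q['t'])@q['intrinsics'].T; u=(u[...,:2]/u[...,2:]).astype(np.float32)
    v=cv2.remap(G.astype(np.float32),u,None,cv2.INTER_LINEAR).mean(0); i=v.argmin(); w=np.clip(np.median(v)-v-15,0,None)*(abs(a-a[i])<.09)
    print('mark deg',np.degrees((w*a).sum()/w.sum()),v.min(),np.median(v))
E
```

```text
[ 471.8 -319.9  196.4] 17.2 [-1.4  0.2 -1.2] 0.04272677361275921
[0.55082053 0.01924724]
[0.55112937 0.01973801]
mark deg -18.07927261496151 139.46484 165.04362
mark deg -18.130814993378408 146.50325 172.74577
```

View pics/o4.png

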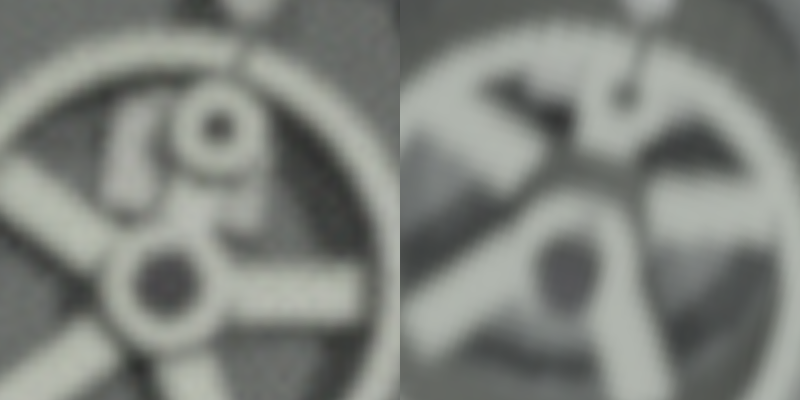

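The mark reads -18.1° in both views and the pointer about -17°, so the line faces the pointer to within about 1°. Next is the pin.

>>> drive_tool --pt "-1 5.5 0 -7" --pt "-1 5.5 0 -14" --pt "-1 5.5 -30 -22.5" --pt "-1 5.5 -60 -22.5" --pt "-1 5.5 -90 -22.5" --pt "-1 5.5 -118 -22.5" --pt "-1 5.5 -118 -22.5" --pt "-1 5.5 -118 -22.5"

```text
time_s: 6.25
position: [0.4724, -0.3096, 0.0805]
orientation: [-0.52, -0.48, 0.52, -0.479]
force: [0.4, 0.1, 0.9]
grip_width: 0.0426
```

>>> drive_tool --pt "0 0 0 0" --pt "0 0 0 0" --pt "0 0 0 0" --pt "0 0 0 0" --pt "0 0 0 0" --pt "0 0 0 0" --hand 0 --newtons 40

```text
time_s: 6.75
position: [0.4733, -0.31, 0.0827]
orientation: [0.52, 0.479, -0.52, 0.48]
force: [0.7, 2.1, 7.3]
grip_width: 0.0189
```

The grip landed about 5 mm off centre along the pads, because the arm was still settling when that move began. I'll open, shift and grip again.

>>> drive_tool --pt "0 0 0 0" --pt "0 0 0 0" --pt "0 0 0 0" --pt "0 -5 -2 0" --pt "0 -5 -2 0" --pt "0 -5 -2 0" --hand 0.45

```text
time_s: 7.25
position: [0.4732, -0.3153, 0.0805]
orientation: [0.52, 0.479, -0.52, 0.48]
force: [0.5, -0.7, 0.0]
grip_width: 0.0387
```

>>> drive_tool --pt "0 0 0 0" --pt "0 0 0 0" --pt "0 0 0 0" --pt "0 0 0 0" --pt "0 0 0 0" --pt "0 0 0 0" --hand 0

```text
time_s: 7.75
position: [0.4731, -0.3153, 0.0804]
orientation: [0.52, 0.479, -0.52, 0.48]
force: [-1.6, -1.1, -0.4]
grip_width: 0.0185
```

>>> drive_tool --pt "0 0 20 0" --pt "0 0 50 0" --pt "0 0 80 0" --pt "0 0 120 0" --pt "0 0 140 0" --pt "0 0 140 0" --pt "0 0 140 0" --pt "0 0 140 0"

```text
time_s: 8.42
position: [0.4727, -0.3149, 0.2192]
orientation: [0.52, 0.479, -0.52, 0.479]
force: [0.7, 0.1, -1.1]
grip_width: 0.0186
```

```bash
python3 - <<'E'
from h import *
p,y,s=tool(); print(p.round(1),round(float(y),1),s['force'].round(1),s['grip_width'])
e=snap('scene'); u,v=px(e,p/1000-[0,0,.03]).astype(int); print(u,v)
save(e,'g1.png',(max(v-60,0),v+60,max(u-80,0),u+80),4)
E
```

```text
[ 472.7 -314.9  219.2] -4.6 [ 0.7  0.1 -1.1] 0.01855540382488329
141 242
```

View pics/g1.png

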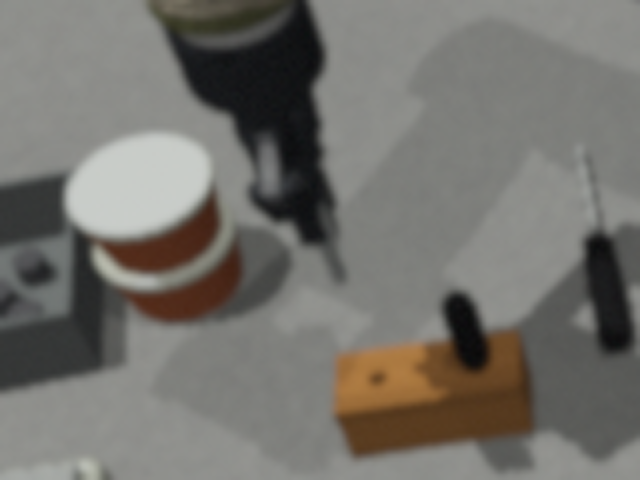

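The pin is out and held upright, with the driver still in its block. I'll go above the pulley's pin hole.

>>> drive_tool --pt "0 0 20 0" --pt "20 40 20 7" --pt "35 80 20 14" --pt "50 120 20 21" --pt "65 160 20 28" --pt "80 200 20 35" --pt "95 240 20 42" --pt "110 280 20 49" --pt "126 319 15 56" --pt "126 319 10 63"

```text
time_s: 9.3
position: [0.5996, 0.0095, 0.2275]
orientation: [0.19, 0.682, -0.189, 0.68]
force: [0.2, 0.6, -1.5]
grip_width: 0.0186
```

>>> drive_tool --pt "0 0 0 7" --pt "0 0 0 14" --pt "0 0 0 14" --pt "0 0 0 14" --pt "0 0 0 14"

```text
time_s: 9.72
position: [0.5994, 0.0092, 0.2268]
orientation: [0.106, 0.7, -0.106, 0.698]
force: [-1.0, 0.6, -1.1]
grip_width: 0.0191
```

```bash
python3 - <<'E'
from h import *
p,y,s=tool(); print(p.round(1),round(float(y),1),s['force'].round(1),s['grip_width'])
e=snap('scene'); d=snap('top')
P=p/1000
for q,n in((e,'s'),(d,'t')): print(n,'tip px',px(q,P-[0,0,.0674]).round(1),'hole px',px(q,[.5985,.004,.123]).round(1))
u,v=px(e,[.5985,.004,.14]).astype(int); print(u-40,v-30)
save(e,'g2.png',(v-30,v+30,u-40,u+40),8)
E
```

```text
[599.4   9.2 226.8] 72.7 [-1.   0.6 -1.1] 0.01909770803679578
s tip px [284.8 259.9] hole px [283.1 269.3]
t tip px [353.7 214. ] hole px [354.7 217. ]
242 235
```

View pics/g2.png

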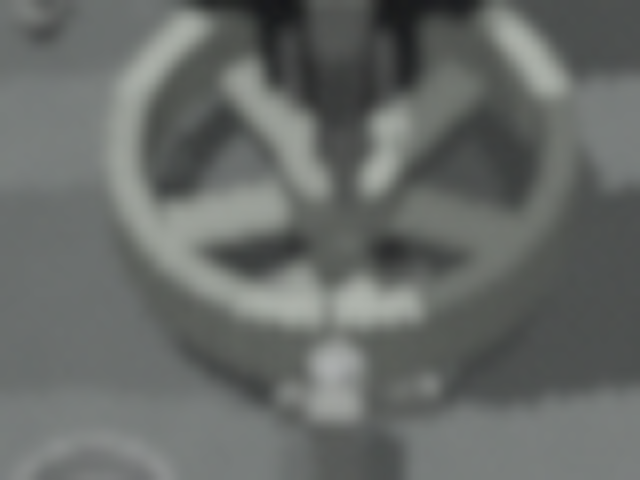

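>>> drive_tool --pt "-0.4 -5.5 0 0" --pt "-0.4 -5.5 -15 0" --pt "-0.4 -5.5 -31 0" --pt "-0.4 -5.5 -31 0" --pt "-0.4 -5.5 -31 0" --pt "-0.4 -5.5 -31 0"

```text
time_s: 10.32
position: [0.5994, 0.0033, 0.1971]
orientation: [0.106, 0.7, -0.106, 0.698]
force: [-0.6, 0.7, -0.0]
grip_width: 0.0185
```

```bash
python3 - <<'E'
from h import *
p,y,s=tool(); print(p.round(1),round(float(y),1),s['force'].round(1),s['grip_width'])
e=snap('scene'); d=snap('top'); p,y,s=tool(); print(p.round(1),s['time_s'])
P=p/1000
print('tip px',px(e,P-[0,0,.0674]).round(1),px(e,P-[0,0,.04]).round(1),'hole px',px(e,[.5985,.004,.123]).round(1))
u,v=px(e,[.5985,.004,.14]).astype(int); u0,v0=u-25,v-10
im=e['pixels'][v0:v0+40,u0:u0+50,::-1]; im=cv2.resize(im,None,fx=12,fy=12,interpolation=cv2.INTER_CUBIC)
im=cv2.convertScaleAbs(im,alpha=1.6,beta=-40); cv2.imwrite('pics/g3.png',im); print(u0,v0)
E
```

```text
[599.4   3.3 197.1] 72.8 [-0.6  0.7 -0. ] 0.01852824150698944
[599.5   3.4 197.3] 10.4167
tip px [282.9 267.9] [282.5 260.9] hole px [283.1 269.3]
257 255
```

View pics/g3.png

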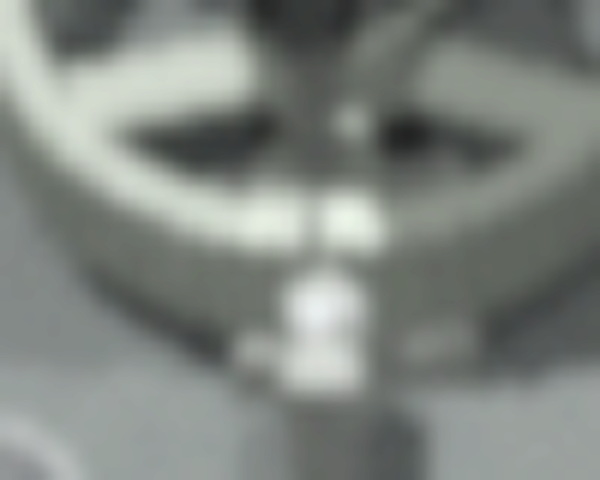

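The line at (315,215) sits squarely over the pointer at (322,300), and the pin is right over the boss. I'll lower it by feel.

>>> drive_tool --pt "0 0 -3 0" --pt "0 0 -6 0" --pt "0 0 -8 0" --pt "0 0 -9 0" --pt "0 0 -10 0" --pt "0 0 -10 0"

```text
time_s: 10.92
position: [0.5994, 0.0035, 0.1871]
orientation: [0.106, 0.7, -0.106, 0.699]
force: [1.5, -0.0, -1.0]
grip_width: 0.0186
```

>>> drive_tool --pt "0 0 -3 0" --pt "0 0 -6 0" --pt "0 0 -8 0" --pt "0 0 -10 0" --pt "0 0 -10 0"

```text
time_s: 11.33
position: [0.5992, 0.0035, 0.1765]
orientation: [0.106, 0.7, -0.106, 0.698]
force: [0.3, 0.1, -0.7]
grip_width: 0.0189
```

>>> drive_tool --pt "0 0 -3 0" --pt "0 0 -6 0" --pt "0 0 -9 0" --pt "0 0 -11 0" --pt "0 0 -11 0"

```text
time_s: 11.75
position: [0.599, 0.0035, 0.1649]
orientation: [0.106, 0.7, -0.106, 0.698]
force: [-0.4, 0.2, -0.6]
grip_width: 0.0187
```

The pin is in the hole with no contact force. I'll release and rise.

>>> drive_tool --pt "0 0 -1 0" --pt "0 0 -1 0" --pt "0 0 -1 0"

```text
time_s: 12.0
position: [0.599, 0.0035, 0.1639]
orientation: [0.106, 0.7, -0.106, 0.698]
force: [1.1, -0.1, 0.0]
grip_width: 0.0189
```

>>> drive_tool --pt "0 0 0 0" --pt "0 0 0 0" --pt "0 0 0 0" --pt "0 0 0 0" --hand 0.45

```text
time_s: 12.33
position: [0.5991, 0.0035, 0.1641]
orientation: [0.106, 0.7, -0.106, 0.698]
force: [-0.4, -0.3, 0.0]
grip_width: 0.0383
```

>>> drive_tool --pt "0 0 20 0" --pt "0 0 40 0" --pt "-30 -20 60 -7" --pt "-70 -25 60 -14" --pt "-105 -25 60 -21" --pt "-105 -28 60 -28" --pt "-105 -28 60 -32" --pt "-105 -28 60 -32" --pt "-105 -28 60 -32"

```text
time_s: 13.08
position: [0.4942, -0.0245, 0.2242]
orientation: [0.294, 0.644, -0.293, 0.642]
force: [0.4, -0.3, -0.9]
grip_width: 0.0383
```

```bash
cat >> h.py <<'E'
def headz(verbose=True):
    out=[]
    for n in('top','scene'):
        q=snap(n); P=cloud(q)
        m=(np.hypot(P[...,0]-.599,P[...,1]-.006)<.018)&(P[...,2]>.150)&(P[...,2]<.185)
        A=P[m]; out.append((n,int(m.sum()),np.percentile(A[:,2],70).round(4) if len(A) else None, A.mean(0).round(4).tolist() if len(A) else None))
    return out
E
python3 - <<'E'
from h import *
print(headz()); p,y,s=tool(); print(p.round(1),round(float(y),1),s['force'].round(1),s['grip_width'])
d=snap('top');e=snap('scene')
im=np.hstack([ortho(d,.551,.0195,.132),ortho(e,.551,.0195,.132)]); cv2.imwrite('pics/o5.png',im)
E
```

```text
[('top', 27, np.float64(0.1782), [0.6016, 0.0112, 0.1755]), ('scene', 96, np.float64(0.1764), [0.6061, 0.0047, 0.1691])]
[494.3 -24.4 224. ] 40.9 [ 0.6 -0.3 -0.4] 0.03835948889061457
```

View pics/o5.png

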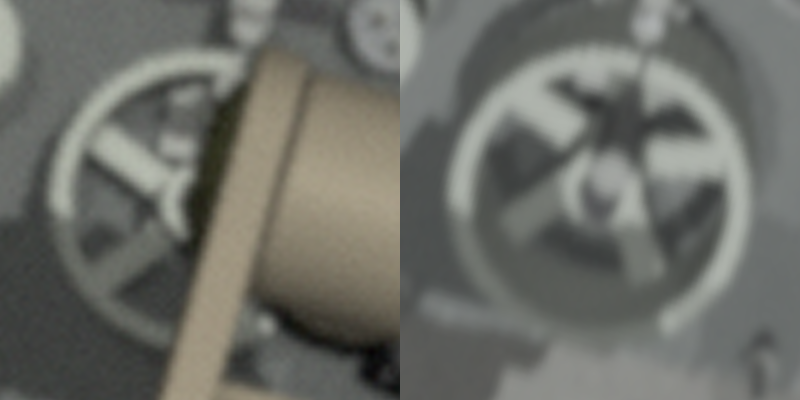

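The pin stands in the hole with its head top at about 177 mm (not home), and the scene camera sees it clear. I'll grasp the rim again on the near side.

>>> drive_tool --pt "4 -2 0 -1" --pt "4 -2 -25 -1" --pt "4 -2 -50 -1" --pt "4 -2 -70 -1" --pt "4 -2 -86 -1" --pt "4 -2 -86 -1" --pt "4 -2 -86 -1"

```text
time_s: 13.87
position: [0.4985, -0.0265, 0.1377]
orientation: [0.3, 0.642, -0.299, 0.639]
force: [-0.8, -0.6, 0.2]
grip_width: 0.0384
```

>>> drive_tool --pt "0 0 0 0" --pt "0 0 0 0" --pt "0 0 0 0" --pt "0 0 0 0" --pt "0 0 0 0" --pt "0 0 0 0" --pt "0 0 0 0" --hand 0 --newtons 40

```text
time_s: 14.45
position: [0.4988, -0.0269, 0.1389]
orientation: [0.3, 0.641, -0.299, 0.64]
force: [-2.9, -1.9, 6.4]
grip_width: 0.0095
```

```bash
python3 - <<'E'
from h import *
print(headz()[1]); p,y,s=tool(); print(p.round(1),round(float(y),1),s['force'].round(1),s['grip_width'])
E
```

```text
('scene', 94, np.float64(0.176), [0.6058, 0.0046, 0.1693])
[498.9 -26.9 138.9] 39.9 [-2.6 -1.9  6.9] 0.009766462617653692
```

>>> drive_tool --pt "0.4 -0.5 0 0.5" --pt "0.8 -0.9 0 1.0" --pt "1.2 -1.4 0 1.5" --pt "1.2 -1.4 0 1.5"

```text
time_s: 14.88
position: [0.4994, -0.0276, 0.139]
orientation: [0.291, 0.646, -0.29, 0.643]
force: [-3.7, 3.8, 1.2]
grip_width: 0.0094
```

```bash
cat > c.py <<'E'
from h import *
print(headz()[1]); p,y,s=tool(); print(p.round(1),round(float(y),1),s['force'].round(1),s['torque'].round(2))
r=p[:2]-[552.1,19]; print('ang',np.degrees(np.arctan2(r[1],r[0])).round(2))
E
python3 c.py
```

```text
('scene', 102, np.float64(0.1756), [0.6059, 0.006, 0.1679])
[499.4 -27.6 139. ] 41.4 [-2.8  3.6  1.6] [0.58 0.56 0.1 ]
ang -138.49
```

>>> drive_tool --pt "0.4 -0.5 0 0.3" --pt "0.8 -0.9 0 0.6" --pt "1.2 -1.4 0 0.9" --pt "1.5 -1.8 0 1.2" --pt "1.5 -1.8 0 1.2"

```text
time_s: 15.4
position: [0.5006, -0.0289, 0.139]
orientation: [0.284, 0.65, -0.283, 0.646]
force: [-4.2, 4.4, 1.2]
grip_width: 0.0093
```

```bash
python3 c.py
```

```text
('scene', 97, np.float64(0.1765), [0.6069, 0.0074, 0.1693])
[500.6 -28.9 138.9] 42.7 [-3.3  4.9  0.6] [0.81 0.63 0.09]
ang -137.1
```

>>> drive_tool --pt "0.5 -0.5 0 0.3" --pt "0.9 -0.9 0 0.6" --pt "1.3 -1.3 0 0.9" --pt "1.6 -1.6 0 1.2" --pt "1.6 -1.6 0 1.2"

```text
time_s: 15.92
position: [0.5016, -0.03, 0.1389]
orientation: [0.277, 0.653, -0.276, 0.648]
force: [-4.4, 4.0, 0.8]
grip_width: 0.0098
```

```bash
python3 c.py
```

```text
('scene', 101, np.float64(0.1761), [0.6067, 0.0083, 0.1687])
[501.6 -30.  139. ] 43.9 [-4.5  4.3  1.9] [0.73 0.71 0.1 ]
ang -135.84
```

>>> drive_tool --pt "0.4 -0.4 0 0.3" --pt "0.8 -0.8 0 0.6" --pt "1.2 -1.2 0 0.9" --pt "1.5 -1.5 0 1.1" --pt "1.5 -1.5 0 1.1"

```text
time_s: 16.43
position: [0.5027, -0.031, 0.139]
orientation: [0.271, 0.657, -0.269, 0.65]
force: [-4.3, 4.1, 1.5]
grip_width: 0.0095
```

```bash
python3 c.py
```

```text
('scene', 98, np.float64(0.1759), [0.6072, 0.0093, 0.1684])
[502.7 -31.  139. ] 45.1 [-4.3  5.5  2.2] [0.68 0.69 0.14]
ang -134.67
```

>>> drive_tool --pt "0.3 -0.3 0 0.2" --pt "0.7 -0.7 0 0.5" --pt "1.0 -1.0 0 0.7" --pt "1.3 -1.3 0 0.9" --pt "1.3 -1.3 0 0.9"

```text
time_s: 16.95
position: [0.5035, -0.0319, 0.139]
orientation: [0.266, 0.659, -0.264, 0.652]
force: [-4.0, 4.2, 1.7]
grip_width: 0.0097
```

```bash
python3 c.py
```

```text
('scene', 95, np.float64(0.1761), [0.6074, 0.0105, 0.1689])
[503.5 -31.9 139. ] 46.0 [-3.5  4.9  1. ] [0.7  0.64 0.13]
ang -133.67
```

>>> drive_tool --pt "0.3 -0.3 0 0.2" --pt "0.7 -0.7 0 0.4" --pt "1.0 -1.0 0 0.6" --pt "1.3 -1.2 0 0.8" --pt "1.3 -1.2 0 0.8"

```text
time_s: 17.47
position: [0.5043, -0.0326, 0.139]
orientation: [0.261, 0.662, -0.259, 0.653]
force: [-5.4, 4.3, 1.5]
grip_width: 0.0092
```

```bash
python3 c.py
```

```text
('scene', 93, np.float64(0.1765), [0.6076, 0.0109, 0.1689])
[504.3 -32.6 139. ] 46.9 [-4.7  4.8  2.5] [0.68 0.67 0.16]
ang -132.79
```

>>> drive_tool --pt "0.3 -0.3 0 0.2" --pt "0.7 -0.7 0 0.4" --pt "1.0 -0.9 0 0.6" --pt "1.3 -1.2 0 0.8" --pt "1.3 -1.2 0 0.8"

```text
time_s: 17.98
position: [0.5052, -0.0334, 0.139]
orientation: [0.256, 0.664, -0.254, 0.655]
force: [-4.3, 5.7, 1.2]
grip_width: 0.0097
```

```bash
python3 c.py
```

```text
('scene', 70, np.float64(0.1648), [0.6061, 0.009, 0.1615])
[505.1 -33.4 139. ] 47.7 [-4.2  5.   0.8] [0.66 0.65 0.19]
ang -131.89
```

The head top fell from 176 to 165 mm, so the pin is home. I'll stop turning, let go and rise.

>>> drive_tool --pt "0 0 0 0" --pt "0 0 0 0" --pt "0 0 0 0" --pt "0 0 0 0" --hand 0.45

```text
time_s: 18.42
position: [0.5056, -0.0337, 0.1392]
orientation: [0.256, 0.664, -0.254, 0.655]
force: [-0.1, 1.1, -1.3]
grip_width: 0.0383
```

>>> drive_tool --pt "0 0 25 0" --pt "0 0 60 0" --pt "-20 -20 100 0" --pt "-50 -60 120 0" --pt "-70 -100 120 0" --pt "-90 -140 120 0" --pt "-100 -180 120 0" --pt "-100 -180 120 0" --pt "-100 -180 120 0" --pt "-100 -180 120 0"

```text
time_s: 19.25
position: [0.4053, -0.2147, 0.2592]
orientation: [0.257, 0.663, -0.255, 0.655]
force: [0.1, 0.1, -0.6]
grip_width: 0.0384
```

```bash
python3 - <<'E'
from h import *
print(headz()); p,y,s=tool(); print(p.round(1),s['force'].round(1),s['grip_width'])
d=snap('top');e=snap('scene')
im=np.hstack([ortho(d,.551,.0195,.132),ortho(e,.551,.0195,.132)]); cv2.imwrite('pics/o6.png',im)
E
```

```text
[('top', 52, np.float64(0.1663), [0.5995, 0.011, 0.1643]), ('scene', 67, np.float64(0.1649), [0.6062, 0.0089, 0.1616])]
[ 405.7 -213.2  259.2] [ 0.7 -0.7 -0.8] 0.03851894995081276
```

View pics/o6.png

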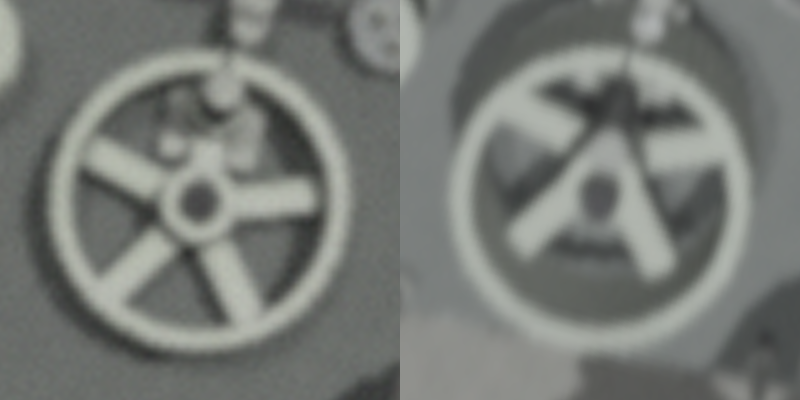

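The pin is home with its head top at about 165 mm in both cameras. The mark is slightly anticlockwise of the pointer, the pulley is free of the gripper, and the robot touches nothing.

```bash
python3 -c "
from rig import arm
print(arm.close_job())"
```

```text
the job is handed in; nothing more can be done
None
```

The pulley is locked: the timing pin is fully home, the gripper has let go, and the job was handed in after about 19 s of robot time.

- **Turning to the pointer:** I pinched the rim and turned the pulley about 35° anticlockwise until the line faced the pointer. My measurement put it about 1° short.
- **Placing the pin:** I took the pin from the tool block and put it down the pulley's hole with no contact force. The first grip was about 5 mm off centre, so I opened and gripped it again before lifting it.
- **Easing it home:** I eased the pulley about 7° further round in small steps, with no more than about 8 N at the wrist. The pin then dropped about 12 mm, and I stopped turning and released the rim.

**Last checks:**
- The top of the pin's head read 166 mm in one camera and 165 mm in the other. It should be 165 mm when home; before the drop it read about 176 mm.
- The gripper was open and clear of everything, with the wrist force near zero.
- I did not measure the other things in the scene again at the end. I felt no unexpected contact during any move.

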